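Pack the inspection case at the diamond polisher's bench

TASK

Flip the red latch of the clear-lidded inspection case open and lift the lid right back. Then put the three things that go to inspection into it, each in the recess made for it: the large steel dop upright in the large round recess, the small steel dop upright in the small round recess, and the silver loupe flat in the long recess. Leave the brass dop and the black loupe where they are, and leave the lid open.

Things in the scene. Friction and masses are not known exactly. Their poses are not given: they have to be found in the camera images.
- latch_tab (a point): Red over-centre latch, mid-front of the case, holding the lid. The point: top of its thumb tab (30 mm wide, ends 9 mm further to -x), 50 mm up when shut; axes then the case's: x to its back, y left, z up. It turns about y, 36 mm behind and 22 mm below. Press the tab straight down (about 7 N) past dead centre, some 12 mm; a spring then throws it open, to its stop at 0.9 rad. Its z axis's tilt is the angle turned.
- lid_tab (a point): Left (+y) of 2 blue lift tabs on the clear lid's front, 70 mm left of the latch: 24 mm wide (y), 8 thick, 31 long. The point: its middle, 18 mm before the lid's face, 86 mm up when shut; axes then the case's. The lid (0.3 kg, top 96 mm up) is hinged along y, 136 mm behind and 50 mm below. Pinched across y, the tab can turn in the fingers; past 1.2 rad the lid falls back to 1.9, 180 mm high. z tilt: its angle.
- nest_big_floor (a point): Large round recess, 54 mm in diameter, in one of the three blue blocks side by side in the fixed case, in any order, seen through the clear lid. The point is the centre of its white floor, 28 mm above the table, 8 mm below the block's top, which is level with the case's rim (36 mm); axes as the case's: x to its back, y to its left, z up.
- nest_small_floor (a point): Small round recess, 40 mm in diameter, in one of the three blue blocks side by side in the fixed case, in any order, seen through the clear lid. The point is the centre of its white floor, 28 mm above the table, 8 mm below the block's top, which is level with the case's rim (36 mm); axes as the case's: x to its back, y to its left, z up.
- nest_loupe_floor (a point): Long recess, 82 mm (x) by 46 mm (y), in one of the three blue blocks side by side in the fixed case, in any order, seen through the clear lid. The point is the centre of its white floor, 28 mm above the table, 8 mm below the block's top, which is level with the case's rim (36 mm); axes as the case's: x to its back, y to its left, z up.
- big_dop_center (a point): Large steel dop (stone holder), standing on the table, a clear stone on its tip, a dark ring round its foot. Foot 36 mm in diameter; above a collar the neck, where to grasp it, is 26 mm in diameter from 32 to 49 mm above the foot; 61 mm high with the stone. The point is on its axis, 31 mm above its foot; z up. About 0.18 kg.
- small_dop_center (a point): Small steel dop (stone holder), standing on the table, a clear stone on its tip. Foot 24 mm in diameter; above a collar the neck, where to grasp it, is 16 mm in diameter from 25 to 40 mm above the foot; 50 mm high with the stone. The point is on its axis, 25 mm above its foot; z up. About 0.08 kg.
- loupe_center (a point): Silver loupe (folding magnifier), 66 x 26 x 22 mm, lying flat, opened out: six-sided lens barrel with a glass lens at its +x end, cover plates at its -x end. Its sides are straight: grasp across the 26 mm width (its y) at the middle. The point is its middle, 11 mm above its underside; x along its length, z up. About 0.06 kg.
- brass_dop_center (a point): Brass dop with a copper ring, the same shape and size as the large steel one: not for this case, to be left alone. The point is on its axis, 31 mm above its foot.
- black_loupe_center (a point): Black loupe, the same shape and size as the silver one: not for this case, to be left alone. The point is at its middle, 11 mm above its underside; x along its length.
Things that resemble listed ones, but are neither listed nor needed, are in the scene too. What is shaped like the part that bears small_dop_center but pink is not meant. Leave any pink look-alike of the part that bears loupe_center alone.

How it is judged:
On the way, in this order (a step that is already met when the one before it is completed fails the run):
1. the latch is flipped open (turned more than 0.6 rad) (angle between latch_tab's own z axis and vertical above 0.6 rad), for 0.2 s.
2. the lid is lifted back (more than 1.3 rad) (angle between lid_tab's own z axis and vertical above 1.3 rad), for 0.2 s.
At the end, for the whole second after the job is handed in: Lid open over 1.3 rad; large steel dop, small steel dop and silver loupe each in its own recess, within 14 mm of its centre, resting on its floor (4 mm), level within 0.15 rad, released and at rest; brass dop and black loupe within 20 mm of where they were (angle between lid_tab's own z axis and vertical above 1.3 rad and horizontal distance between big_dop_center and nest_big_floor below 0.014 m and z of big_dop_center in the frame of nest_big_floor between 0.027 and 0.035 m and angle between each of big_dop_center, small_dop_center, loupe_center's own z axis and vertical below 0.15 rad and linear speed of each of big_dop, small_dop, loupe below 0.02 m/s and horizontal distance between small_dop_center and nest_small_floor below 0.014 m and z of small_dop_center in the frame of nest_small_floor between 0.021 and 0.029 m and horizontal distance between loupe_center and nest_loupe_floor below 0.014 m and z of loupe_center in the frame of nest_loupe_floor between 0.007 and 0.015 m and distance of each of brass_dop_center, black_loupe_center from where it was at the start of the episode below 0.02 m); the robot touches nothing.
It fails at once if the brass dop is taken or pushed away (more than 20 mm) (distance of brass_dop_center from where it was at the start of the episode above 0.02 m).
It fails at once if the black loupe is taken or pushed away (more than 20 mm) (distance of black_loupe_center from where it was at the start of the episode above 0.02 m).
It also fails if it takes over 104 s, if anything falls off the work surface, if the arm or the gripper's body presses on something with over 40 N, if the wrist force passes 120 N, or if a joint passes its speed limit or range.

ROBOT

A 7-joint arm with a two-finger parallel gripper is mounted at the origin on the work surface. World frame = base frame: x ahead of the robot, y to its left, z up, the work surface at z = 0. Lengths are in m, angles in rad, forces in N, time in s.
With the tool pointing down it reaches from about 0.425 to 0.825 m from the base axis. Payload 3.6 kg.
Tool frame: the origin (TCP) lies on the centre line of the jaws, within the pads' length; the fingertips stand 8 mm ahead of it and the grasp point (between the pads) lies 11 mm behind it; z points along the fingers, y is the direction in which the jaws open and shut (so a half turn about z gives the same grasp; the last joint's range is limited). The gripper opens to 93 mm and grips with 3 to 60 N. Pads are 15 mm wide; open, the fingers measure 128 mm over their backs; the gripper's body (75 mm by 188 mm) begins 65 mm behind the grasp point.
Start: joints at [1.256, 0.615, -0.013, 1.423, 0.008, 1.103, -0.04], TCP at [0.185, -0.623, 0.199] pointing down, gripper open.
Joint ranges: [-3.12, 3.12], [-0.3, 2.06], [-1.34, 1.32], [0.26, 2.42], [-1.36, 4.5], [0.01, 1.98], [-2.84, 2.84]. Speed limits (rad/s): [2.79, 2.79, 3.14, 3.14, 3.14, 3.14, 3.14].

INTERFACE

Orientations are given as a unit quaternion [w, x, y, z].
In Python, from plant import get_obs, grab_frame, camera_model, sign_off, find_in gives the robot as it stands.
- The arm moves only by the tool arm_command, never from a script. Its argument "steps" is a list of rows, each an object with "travel": the shift along the tool's x, y, z in units of 40 mm (1.0 is 40 mm), a list of three; "turn": the turn about the tool's z in units of 5 degrees (1.0 is 5 degrees). A call has 1 to 10 rows; each row is the pose to reach, as a shift and turn from the pose measured when the call began, along the tool's axes at that moment; what a row does not reach only later rows make up. A row lasts 1/10 s, in which the tool goes at most 50 mm and 8.59 degrees, less where a joint would pass 70% of its speed; a pose out of reach is approached as far as the arm can. A call with a gripper value outside its range is refused whole. "hand" is the finger opening in mm, from 0 to 93, set as the call begins (left out, the last holds). The fingers move at their own pace and stop on an object; "grip_force" is the grip in N (left out, the last holds). Time passes only in rows, so rows that repeat a pose let the fingers close. It gives the time, the measured TCP pose, the force and the opening at its end, in the units of the state.
- get_obs(): the state, without advancing time (a new reading comes with each control period).
- grab_frame(name): name is "scene" or "top"; returns the picture (480x640x3 uint8, red, green, blue); there is no depth.
- camera_model(name): a dict with "K" (3x3 intrinsics, pixels), "R" (3x3) and "t" (3): a world point X has camera coordinates R X + t. Camera axes: x right, y down, z forward; pixel columns grow to the right and rows downward; lengths in m; the calibration is good to about 2 mm. A picture is of the moment at which its call begins. camera_model takes no time and is no camera call.
- sign_off(): hands the job in, once; it reports no verdict.
Trained networks look in the newest picture that a camera, given by its name, has taken for a name from the list of things; names that differ only in an ending like _2 or _b are one class to them, and where a whole thing is asked for, a point or a joint stands for the part that bears it (a point fixed in the world has none). Each returns a list of dicts, best first, with "p" (0 to 1); they miss things now and then, are a little off and sometimes report something else, mostly with a low value. They report only what shows in the picture. A call takes as long as a camera call. They do not tell look-alikes from the thing itself.
- find_in(name, camera): "bbox" ([centre column, centre row, width, height] as shares, 0 to 1, of the picture: columns of its width, rows of its height, round what is visible of it).
The state is a dict: "clock": time; "q": joint angles; "dq": joint speeds; "joint_torque": joint torques, N m; "tool_pos": TCP position; "tool_rot": TCP orientation; "contact_force": force on the tool from outside, world axes, zero at the start; "ft_torque": the same for the moment, N m; "width": finger opening in m.
Only numpy, scipy, OpenCV 4.12 (cv2) and the standard library are available. Lean on these libraries where they do the work, as an engineer would, in place of code of your own. Each camera call takes 0.05 s, during which the arm holds its last target. There are 200 camera calls.

## Working session

There is one attempt and no reset: what is moved stays moved. The work goes in short steps, Python scripts to look and compute and a tool call to move; the robot and the scene stay as the last step left them, time stands still between calls to the robot, and variables do not carry over. Pictures are saved under pics/ and viewed, about 12 in all and at most 16, crops included, and the job is handed in when it is done.

Besides the shell and the picture viewer there is one more tool, called after "Call:" in YAML: its name, and indented under it one key for each argument. arm_command: Moves the arm, as the interface text tells. Its arguments: {"type":"object","properties":{"steps":{"type":"array"},"hand":{"type":"number"},"grip_force":{"type":"number"}},"required":["steps"]}

```bash
mkdir -p pics; ls; cat > h.py <<'E'
import numpy as np, cv2
from plant import get_obs, grab_frame, camera_model, sign_off, find_in
def snap(cam,name):
    im=grab_frame(cam); cv2.imwrite(f'pics/{name}.png',cv2.cvtColor(im,cv2.COLOR_RGB2BGR)); return im
def ray(cam,u,v,z):
    c=camera_model(cam);K,R,t=map(np.array,(c['K'],c['R'],c['t']))
    d=R.T@np.linalg.solve(K,[u,v,1.]);o=-R.T@t
    return o+d*(z-o[2])/d[2]
def proj(cam,X):
    c=camera_model(cam);K,R,t=map(np.array,(c['K'],c['R'],c['t']))
    p=K@(R@np.array(X)+t);return p[:2]/p[2]
def tri(uv):
    A=[];b=[]
    for cam,(u,v) in uv.items():
        c=camera_model(cam);K,R,t=map(np.array,(c['K'],c['R'],c['t']))
        P=K@np.c_[R,t]
        for k,w in ((0,u),(1,v)):
            r=P[k]-w*P[2];A.append(r[:3]);b.append(-r[3])
    return np.linalg.lstsq(np.array(A),np.array(b),rcond=None)[0]
E
python3 - <<'E'
from h import *
np.set_printoptions(precision=4,suppress=True)
o=get_obs();print(o['clock'],o['tool_pos'],o['tool_rot'],o['width'])
H=dict(latch_tab=.05,lid_tab=.086,nest_big_floor=.028,nest_small_floor=.028,nest_loupe_floor=.028,big_dop_center=.031,small_dop_center=.025,loupe_center=.011,brass_dop_center=.031,black_loupe_center=.011)
for c in('scene','top'):
    snap(c,c+'0'); m=camera_model(c);print(c,-np.array(m['R']).T@m['t'],np.array(m['K'])[0,0])
    for n,z in H.items():
        for d in find_in(n,c)[:4]:
            b=np.array(d['bbox'])*[640,480,640,480]
            print(n,c,round(d['p'],2),b.round(1),ray(c,b[0],b[1],z)[:2])
E
```

```text
pics
0.0 [ 0.1843 -0.6224  0.1977] [-0.0013  0.9897  0.1435 -0.0002] 0.09267032148821834
scene [ 1.1102 -0.3751  0.6856] 441.7081901185504
lid_tab scene 0.88 [411.1 225.5 117.5  76.1] [0.5591 0.1634]
lid_tab scene 0.42 [343.1 328.8  32.   25.7] [ 0.7249 -0.1104]
big_dop_center scene 0.93 [191.2 332.7  19.4  31.3] [ 0.564  -0.3323]
small_dop_center scene 0.67 [147.4 283.   13.6  23.4] [ 0.3937 -0.3732]
small_dop_center scene 0.66 [183.3 284.1  14.   19.3] [ 0.4317 -0.3101]
loupe_center scene 0.91 [258.2 231.4  26.3  15.3] [ 0.3331 -0.1044]
loupe_center scene 0.82 [289.4 256.5  25.6  21.6] [ 0.4477 -0.078 ]
loupe_center scene 0.38 [344.6 327.9  29.7  23.8] [ 0.6764 -0.0737]
brass_dop_center scene 0.97 [307.  285.4  19.2  29.8] [ 0.5614 -0.0934]
black_loupe_center scene 0.59 [344.3 329.8  33.   22.4] [ 0.6799 -0.0766]
top [ 0.3761 -0.0131  1.1465] 570.2181928998835
latch_tab top 0.76 [228.  275.1  16.6  25.3] [0.4464 0.1947]
lid_tab top 0.8 [233.  235.5 128.7  94.5] [0.5187 0.181 ]
nest_loupe_floor top 0.38 [494.4 224.5  20.6  19.8] [ 0.5534 -0.3256]
big_dop_center top 0.81 [494.6 225.3  19.4  21.7] [ 0.5514 -0.3251]
small_dop_center top 0.57 [520.6 313.9  13.9  14.2] [ 0.3787 -0.3725]
loupe_center top 0.94 [370.7 279.9  25.6  26.5] [ 0.4424 -0.0825]
brass_dop_center top 0.81 [372.7 226.7  19.9  22.7] [ 0.5464 -0.085 ]
brass_dop_center top 0.73 [367.  282.2  22.1  27.8] [ 0.4367 -0.074 ]
black_loupe_center top 0.81 [366.8 166.6  38.   20.9] [ 0.6734 -0.0742]
```

```bash
python3 - <<'E'
import cv2
a=cv2.imread('pics/top0.png');b=cv2.imread('pics/scene0.png')
cv2.imwrite('pics/t1.png',cv2.resize(a[150:360,130:410],None,fx=2.857,fy=2.857,interpolation=3))
cv2.imwrite('pics/s1.png',cv2.resize(b,(800,600),interpolation=3))
cv2.imwrite('pics/t0.png',cv2.resize(a,(800,600),interpolation=3))
E
```

```text
(no output)
```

View pics/t0.png

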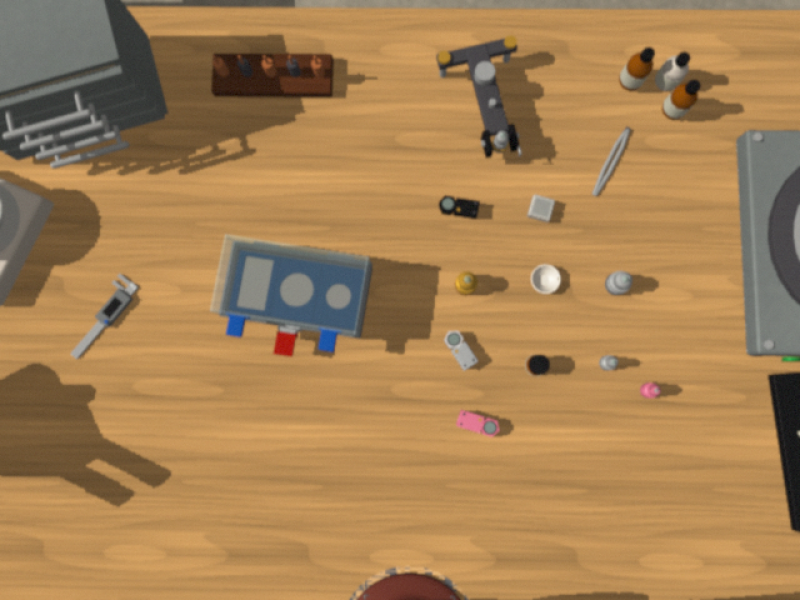

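View pics/s1.png

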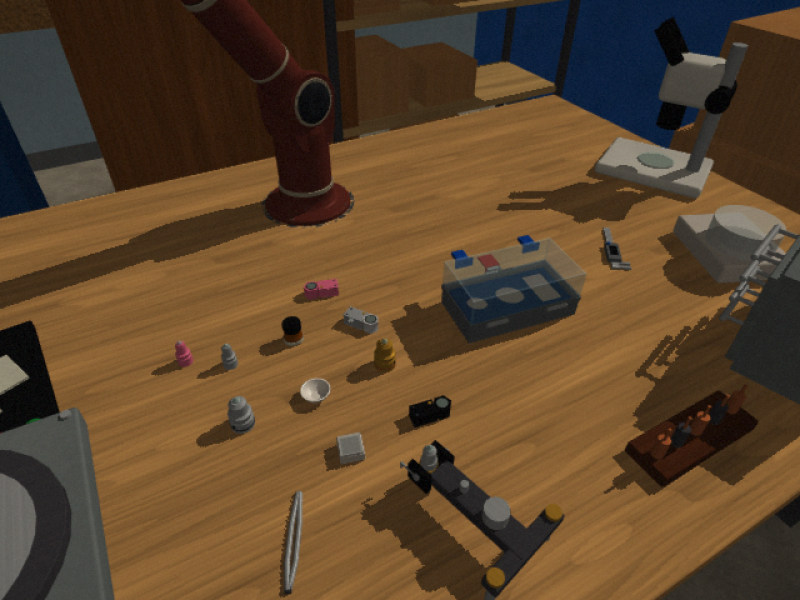

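View pics/t1.png

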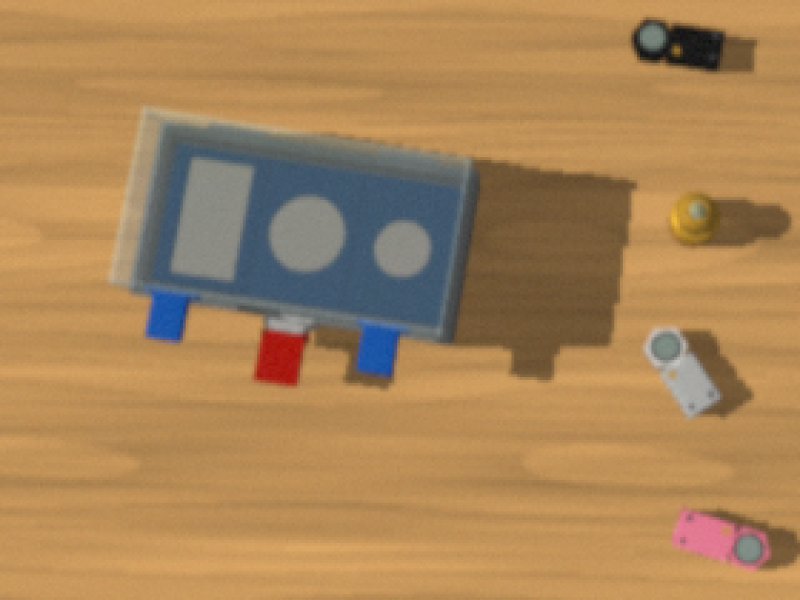

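The top view (800 px wide) shows the case at left with its latch (285,343) and blue tabs (236,326) and (328,341) facing the robot. Its recesses from left to right are long, big and small. The steel big dop is at (619,282), the steel small dop at (609,363) and the silver loupe at (461,349). Next I'll segment by colour for precise positions.

```bash
python3 - <<'E'
from h import *
np.set_printoptions(precision=4,suppress=True)
a=cv2.cvtColor(cv2.imread('pics/top0.png'),cv2.COLOR_BGR2HSV)
h,s,v=[a[...,i].astype(int) for i in range(3)]
def blobs(m,x0,x1,y0,y1,mn=25):
    mm=np.zeros(m.shape,np.uint8);mm[y0:y1,x0:x1]=m[y0:y1,x0:x1]
    n,l,st,c=cv2.connectedComponentsWithStats(mm)
    return [(c[i],st[i,4],cv2.minAreaRect(np.argwhere(l==i)[:,::-1].astype(np.float32))) for i in range(1,n) if st[i,4]>=mn]
def show(n,B,z):
    for c,ar,r in B: print(n,c,ar,'rect',np.array(r[1]),r[2],'XY(cent)',ray('top',*c,z)[:2],'XY(rect)',ray('top',*r[0],z)[:2])
show('red',blobs(((h<8)|(h>172))&(s>150)&(v>60),200,260,250,300),.05)
show('tabs',blobs((h>100)&(h<130)&(s>190)&(v>120),170,290,240,300),.086)
show('floors',blobs((s<70)&(v>120),185,295,200,260,60),.028)
show('loupe',blobs((s<85)&(v>90),345,390,260,300),.022)
for n,zz,t in(('big',.061,(495,226)),('small',.05,(487,290))):
    show(n,blobs((s<95)&(v>70),t[0]-14,t[0]+14,t[1]-14,t[1]+14),zz/2)
    for cam in('scene','top'):
        for d in find_in(n+'_dop_center',cam)[:4]:
            b=np.array(d['bbox'])*[640,480,640,480];print(n,cam,round(d['p'],2),b.round(1))
# triangulate scene big bbox + top
print(tri({'scene':(191.2,332.7),'top':(494.6,225.3)}))
print(tri({'scene':(183.3,284.1),'top':(487.3,290.2)}),tri({'scene':(289.4,256.5),'top':(370.7,279.9)}))
b=cv2.imread('pics/top0.png');s_=cv2.imread('pics/scene0.png')
A=cv2.resize(b[205:305,470:530],(480,800)[:2] if 0 else (360,600),interpolation=2)
B=cv2.resize(b[258:303,348:393],(440,440),interpolation=2);B=cv2.copyMakeBorder(B,0,160,0,0,0)
cv2.imwrite('pics/c2.png',np.hstack([A,B]))
E
```

```text
red [227.4054 274.8494] 259 rect [15.3841 18.2463] 10.30484676361084 XY(cent) [0.447  0.1959] XY(rect) [0.4475 0.1951]
tabs [188.22   259.9667] 150 rect [10.6859 13.9739] 9.462321281433105 XY(cent) [0.4717 0.2636] XY(rect) [0.4715 0.2635]
tabs [261.7532 271.8987] 158 rect [10.6859 14.6315] 9.462321281433105 XY(cent) [0.4508 0.125 ] XY(rect) [0.4508 0.125 ]
floors [270.8731 203.209 ] 134 rect [52.3752  4.9066] 11.09372329711914 XY(cent) [0.5924 0.118 ] XY(rect) [0.5935 0.1234]
floors [203.7779 226.5125] 878 rect [21.9441 40.8666] 10.885526657104492 XY(cent) [0.5441 0.2505] XY(rect) [0.5442 0.2505]
floors [237.136  231.5423] 544 rect [24.7487 26.163 ] 45.0 XY(cent) [0.5346 0.1837] XY(rect) [0.5347 0.1839]
floors [270.5182 236.8482] 303 rect [18. 19.] 90.0 XY(cent) [0.5246 0.117 ] XY(rect) [0.5243 0.117 ]
loupe [368.1253 279.4492] 463 rect [33.5594 14.6996] 56.3099365234375 XY(cent) [ 0.4426 -0.0768] XY(rect) [ 0.444  -0.0759]
big [494.5044 225.9213] 343 rect [19. 21.] 90.0 XY(cent) [ 0.5502 -0.3251] XY(rect) [ 0.551  -0.3251]
big scene 0.93 [191.2 332.7  19.4  31.3]
big top 0.81 [494.6 225.3  19.4  21.7]
small [486.443  289.8101] 158 rect [12. 15.] 90.0 XY(cent) [ 0.4246 -0.3075] XY(rect) [ 0.4243 -0.3076]
small scene 0.67 [147.4 283.   13.6  23.4]
small scene 0.66 [183.3 284.1  14.   19.3]
small top 0.57 [520.6 313.9  13.9  14.2]
[ 0.5532 -0.3299  0.0171]
[ 0.4244 -0.3103  0.0183] [ 0.4436 -0.0805  0.0087]
```

View pics/c2.png

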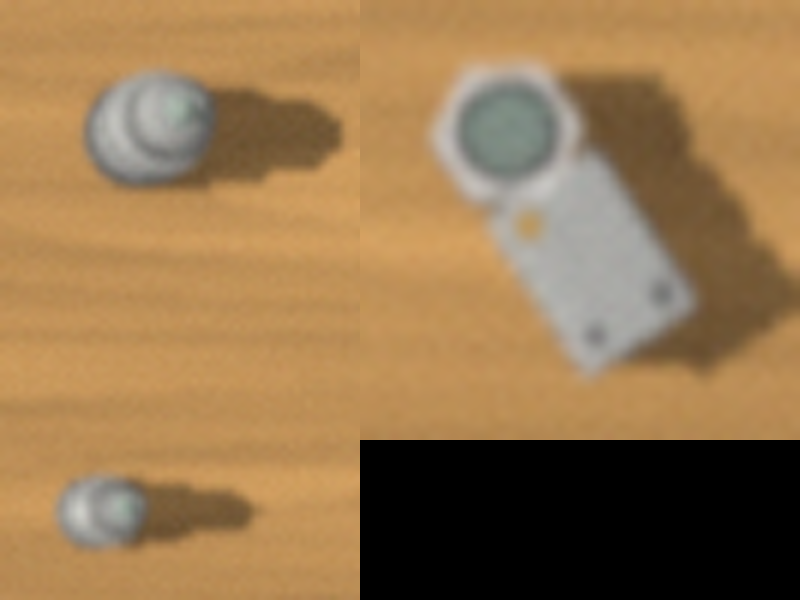

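Crop: big dop's foot circle is centred near (139,131) and the small one's near (95,512). The silver loupe's lens is at its upper-left end, yaw about 0.59 rad. The recess line and tab line give the same case yaw, about -0.15, and the sizes match those given.

```bash
cat >> h.py <<'E'
CX=np.array([np.cos(.149),-np.sin(.149)])
from scipy.spatial.transform import Rotation as Rn
def go(xyz,yaw,frm=None):
    o=get_obs();p=np.array(o['tool_pos']);w,x,y,z=o['tool_rot'];R=Rn.from_quat([x,y,z,w]).as_matrix()
    d=R.T@(np.array(xyz)-p)/.04
    cy=np.arctan2(R[1,0],R[0,0]);t=-np.degrees((yaw-cy+np.pi)%(2*np.pi)-np.pi)/5
    print('travel',d.round(2),'turn',round(t,2),'dist',round(np.linalg.norm(d)*40))
E
python3 - <<'E'
from h import *
print(ray('top',493.2,226.8,.003),ray('top',485.8,290.3,.003),ray('top',367.9,278.6,.022))
print(ray('top',495.5,225.5,.031))
for X in ([.55,-.327,.0],[.424,-.309,0],[.55,-.327,.061],[.424,-.309,.05]): print(proj('scene',X),proj('top',X))
go([.5,-.25,.2],-.149); go([.4386,.197,.12],-.149)
E
```

```text
[ 0.55265502 -0.3300756   0.003     ] [ 0.4246107 -0.312011   0.003    ] [ 0.44427977 -0.07633685  0.022     ]
[ 0.55096543 -0.32689764  0.031     ]
[194.73540811 336.54219695] [491.30313494 228.30516938]
[185.08470205 289.79867116] [483.90056372 290.65035418]
[188.7408804  315.66268716] [499.91823013 223.6149439 ]
[180.35437012 272.8433275 ] [490.65928848 289.62540821]
travel [10.21 -6.71 -0.03] turn 5.01 dist 489
travel [ 11.91 -17.86   1.97] turn 5.01 dist 862
```

Call:
arm_command:
  steps:
    - {"travel": [1.0,-0.7,0],"turn": 1}
    - {"travel": [2.0,-1.3,0],"turn": 2}
    - {"travel": [3,-2,0],"turn": 3}
    - {"travel": [4,-2.6,0],"turn": 4}
    - {"travel": [5.0,-3.3,0],"turn": 5}
    - {"travel": [6,-4,0],"turn": 5}
    - {"travel": [7,-4.6,0],"turn": 5}
    - {"travel": [8.2,-5.3,0],"turn": 5}
    - {"travel": [9.2,-6,0],"turn": 5}
    - {"travel": [10.2,-6.7,0],"turn": 5}
  hand: 0
  grip_force: 20

```text
clock: 2.3
tool_pos: [0.4989, -0.2514, 0.1992]
tool_rot: [0.0, 0.997, -0.074, 0.0]
contact_force: [0.4, -0.2, 0.7]
width: 0.0179
```

```bash
python3 -c "
from h import *
go([.4386,.197,.12],-.149)"
```

```text
travel [ -3.15 -10.86   1.97] turn 0.0 dist 459
```

Call:
arm_command:
  steps:
    - {"travel": [-0.3,-1.1,0.1],"turn": 0}
    - {"travel": [-0.6,-2.2,0.2],"turn": 0}
    - {"travel": [-1.0,-3.4,0.2],"turn": 0}
    - {"travel": [-1.3,-4.5,0.3],"turn": 0}
    - {"travel": [-1.6,-5.7,0.4],"turn": 0}
    - {"travel": [-2,-6.9,0.5],"turn": 0}
    - {"travel": [-2.3,-8,0.6],"turn": 0}
    - {"travel": [-2.7,-9.2,0.8],"turn": 0}
    - {"travel": [-3,-10.3,1.2],"turn": 0}
    - {"travel": [-3.15,-10.86,1.97],"turn": 0}

```text
clock: 3.3
tool_pos: [0.4396, 0.2031, 0.1216]
tool_rot: [-0.003, 0.997, -0.071, 0.003]
contact_force: [-0.1, 0.5, -0.7]
width: 0.0006
```

```bash
python3 -c "
from h import *
go([.4386,.197,.06],-.149);go([.4386,.197,.040],-.149)"
```

```text
travel [-0.01  0.16  1.54] turn 0.08 dist 62
travel [-0.01  0.17  2.04] turn 0.08 dist 82
```

Call:
arm_command:
  steps:
    - {"travel": [0,0.16,0.6],"turn": 0}
    - {"travel": [0,0.16,1.2],"turn": 0}
    - {"travel": [0,0.16,1.5],"turn": 0}
    - {"travel": [0,0.16,1.6],"turn": 0}
    - {"travel": [0,0.16,1.7],"turn": 0}
    - {"travel": [0,0.16,1.8],"turn": 0}
    - {"travel": [0,0.16,1.9],"turn": 0}
    - {"travel": [0,0.16,2.0],"turn": 0}
    - {"travel": [0,0.16,2.1],"turn": 0}
    - {"travel": [0,0.16,2.1],"turn": 0}

```text
clock: 4.3
tool_pos: [0.439, 0.1971, 0.0371]
tool_rot: [-0.003, 0.997, -0.071, 0.003]
contact_force: [-0.1, -0.1, -0.3]
width: 0.0004
```

```bash
python3 -c "
from h import *
print(get_obs()['tool_pos'])
s=cv2.cvtColor(snap('scene','s3'),4);t=cv2.cvtColor(snap('top','t3'),4)
A=cv2.resize(s[170:290,340:480],(560,480));cv2.imwrite('pics/s3c.png',A)"
```

```text
[0.43896391 0.19709974 0.03710355]
```

View pics/s3c.png

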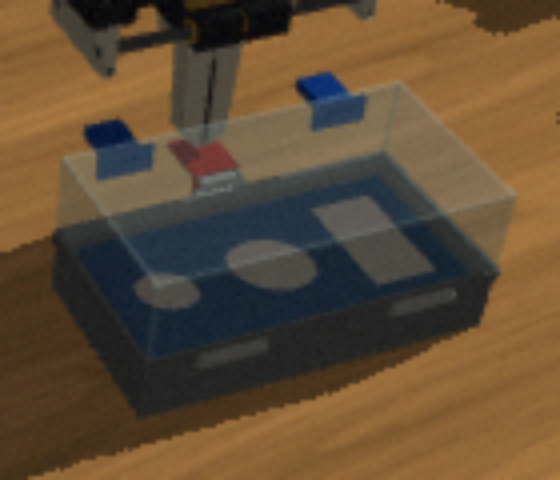

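The picture shows the closed fingers behind the latch (205,140), with the red part at (205,160). It doesn't settle whether the latch flipped, so I'll raise the tool, move to the left lid tab, and check.

```bash
python3 -c "
from h import *
go([.4386,.197,.12],-.149);go([.4717,.2636,.15],-.149);go([.4717,.2636,.086],-.149)"
```

```text
travel [-0.   -0.   -2.06] turn 0.08 dist 83
travel [ 0.58 -1.77 -2.8 ] turn 0.08 dist 135
travel [ 0.57 -1.76 -1.2 ] turn 0.08 dist 88
```

Call:
arm_command:
  steps:
    - {"travel": [0,0,-0.8],"turn": 0}
    - {"travel": [0,0,-1.8],"turn": 0}
    - {"travel": [-0.5,-1,-2.8],"turn": 0}
    - {"travel": [-1,-2,-3.0],"turn": 0}
    - {"travel": [-1.5,-3,-3.0],"turn": 0}
    - {"travel": [-1.5,-4,-3.0],"turn": 0}
    - {"travel": [-1.5,-4,-3.0],"turn": 0}

```text
clock: 5.1
tool_pos: [0.4001, 0.3709, 0.1587]
tool_rot: [-0.006, 0.998, -0.066, 0.003]
contact_force: [-0.1, -0.1, -0.4]
width: 0.0005
```

```bash
python3 -c "
from h import *
s=cv2.cvtColor(snap('scene','s4'),4);t=cv2.cvtColor(snap('top','t4'),4)
A=cv2.resize(s[170:290,340:480],(400,343));B=cv2.resize(t[180:320,130:300],(400,329));cv2.imwrite('pics/s4c.png',np.vstack([A,B])[:600])"
```

```text
(no output)
```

View pics/s4c.png

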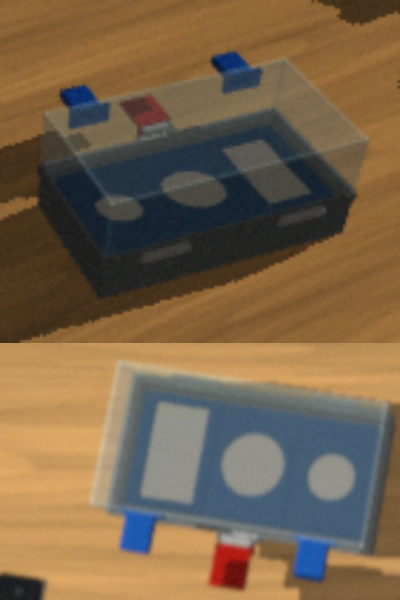

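```bash
python3 -c "
from h import *
np.set_printoptions(precision=4,suppress=True)
for k in('0','4'):
  uv={}
  for c,w in(('scene',(340,480,170,290)),('top',(200,260,240,310))):
    a=cv2.cvtColor(cv2.imread(f'pics/{c}{k}.png' if k=='0' else f'pics/{c[0]}4.png'),40).astype(int);h,s,v=a[...,0],a[...,1],a[...,2]
    m=((h<8)|(h>172))&(s>110)&(v>40);q=np.zeros_like(m);q[w[2]:w[3],w[0]:w[1]]=m[w[2]:w[3],w[0]:w[1]]
    n,l,st,ce=cv2.connectedComponentsWithStats(q.astype(np.uint8));i=1+st[1:,4].argmax();print(k,c,st[i],ce[i]);uv[c]=ce[i]
  print(tri(uv))
  for c in uv: print(c,[proj(c,X) for X in([.4386,.197,.05],[.4346,.197,.014])])
"
```

```text
0 scene [383 203  16  11 106] [390.3774 208.2736]
0 top [219 265  19  20 265] [227.4717 274.6566]
[0.4473 0.1959 0.0475]
scene [array([389.0753, 205.4045]), array([386.5432, 216.2507])]
top [array([226.6814, 279.1874]), array([230.0361, 282.271 ])]
4 scene [387 203  12  11  63] [392.381  209.1111]
4 top [219 265  19  19 255] [227.3765 274.3569]
[0.4489 0.1979 0.045 ]
scene [array([389.0753, 205.4045]), array([386.5432, 216.2507])]
top [array([226.6814, 279.1874]), array([230.0361, 282.271 ])]
```

```bash
python3 -c "
from h import *
f=lambda n,r,c:cv2.resize(cv2.imread(f'pics/{n}.png')[r:r+50,c:c+66],(396,300),interpolation=2)
cv2.imwrite('pics/cmp.png',np.vstack([np.hstack([f('scene0',185,360),f('s4',185,360)]),np.hstack([f('top0',250,195),f('t4',250,195)])]))
for n in('scene0','s4'): print(cv2.imread(f'pics/{n}.png')[200:220:2,384:400:3].tolist()[0:0])
"
```

```text
[]
[]
```

View pics/cmp.png

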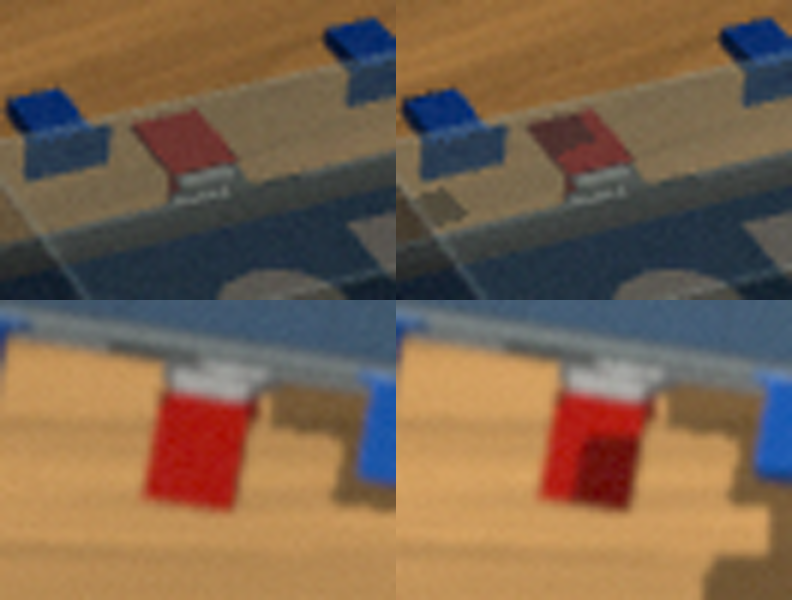

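```bash
python3 -c "
from h import *
np.set_printoptions(precision=1,suppress=True)
for z in(.029,.05,.08,.11,.14): print(z,(proj('scene',[.439,.197,z])-[340,170])*4,'front',(proj('scene',[.430,.197,z])-[340,170])*4, (proj('scene',[.418,.197,z])-[340,170])*4)
f=lambda n,r,c:cv2.resize(cv2.imread(f'pics/{n}.png')[r:r+50,c:c+66],(396,300),interpolation=2)
cv2.imwrite('pics/cmp2.png',np.hstack([f('s3',180,360),cv2.resize(cv2.imread('pics/t3.png')[200:320,130:290],(400,300))]))
"
```

```text
0.029 [192.9 169.5] front [184.4 161.8] [173.1 151.6]
0.05 [196.7 142. ] front [188.  134.3] [176.5 124.1]
0.08 [202.2 101.3] front [193.3  93.7] [181.6  83.7]
0.11 [207.9  59.1] front [198.8  51.6] [186.9  41.7]
0.14 [213.9  15.3] front [204.6   7.9] [192.3  -1.8]
```

View pics/cmp2.png

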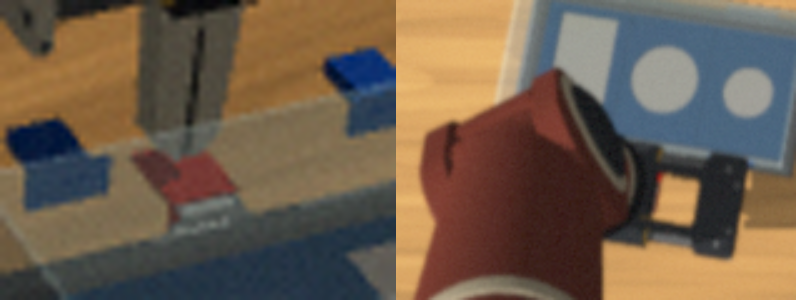

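```bash
python3 -c "
from h import *
for z in(.1,.14,.17): print(ray('top',259,282,z), proj('top',[.439,.197,z]))
t=cv2.imread('pics/t4.png')[230:370,60:260];s=cv2.imread('pics/s4.png')[60:240,330:570]
cv2.imwrite('pics/c5.png',np.hstack([cv2.resize(t,(400,280)),cv2.resize(s,(400,300))[:280]]))
print(get_obs()['tool_pos'],[ (proj('top',[.4001,.3709,z])-[60,230])*2 for z in(.15,.23)],[(proj('scene',[.4001,.3709,z])-[330,60])/.6 for z in(.15,.23)])
"
```

```text
[0.43121694 0.12776881 0.1       ] [221.54961417 277.36398122]
[0.4291097  0.12238635 0.14      ] [217.07498186 275.95724774]
[0.42752927 0.1183495  0.17      ] [213.481238   274.82744769]
[0.40134553 0.36370446 0.15789166] [array([111.82155714, 133.60741215]), array([ 73.87215596, 130.77884403])] [array([185.40678073, 141.74019101]), array([195.87497346,  91.33200902])]
```

View pics/c5.png

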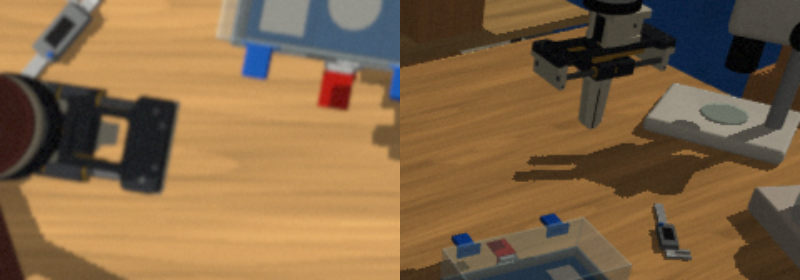

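The scene camera puts the fingertips about 16–20 mm higher than the reported TCP would, so the press only just reached the tab. I'll use contact force to calibrate the height.

```bash
python3 -c "
from h import *
go([.4386,.197,.12],-.149);go([.4386,.197,.05],-.149)"
```

```text
travel [1.5  4.   0.93] turn 0.1 dist 175
travel [1.49 4.01 2.68] turn 0.1 dist 202
```

Call:
arm_command:
  steps:
    - {"travel": [0.5,1.2,0],"turn": 0}
    - {"travel": [0.9,2.3,0],"turn": 0}
    - {"travel": [1.2,3.3,0.3],"turn": 0}
    - {"travel": [1.5,4,0.8],"turn": 0}
    - {"travel": [1.5,4,1.6],"turn": 0}
    - {"travel": [1.5,4,2.4],"turn": 0}
    - {"travel": [1.5,4,2.8],"turn": 0}
    - {"travel": [1.5,4,3.0],"turn": 0}
    - {"travel": [1.5,4,3.1],"turn": 0}
    - {"travel": [1.5,4,3.1],"turn": 0}

```text
clock: 6.2
tool_pos: [0.4393, 0.1968, 0.0336]
tool_rot: [-0.002, 0.997, -0.071, 0.003]
contact_force: [-0.9, 0.2, -0.8]
width: 0.0006
```

Call:
arm_command:
  steps:
    - {"travel": [0,0,0.05],"turn": 0}
    - {"travel": [0,0,0.1],"turn": 0}

```text
clock: 6.4
tool_pos: [0.4399, 0.1969, 0.0304]
tool_rot: [-0.003, 0.997, -0.071, 0.004]
contact_force: [-0.9, 0.1, 4.1]
width: 0.0009
```

Call:
arm_command:
  steps:
    - {"travel": [0,0,0.1],"turn": 0}
    - {"travel": [0,0,0.2],"turn": 0}
    - {"travel": [0,0,0.3],"turn": 0}
    - {"travel": [0,0,0.35],"turn": 0}
    - {"travel": [0,0,0.4],"turn": 0}
    - {"travel": [0,0,0.4],"turn": 0}

```text
clock: 7.0
tool_pos: [0.4405, 0.1969, 0.0142]
tool_rot: [-0.003, 0.997, -0.071, 0.004]
contact_force: [1.0, -0.0, -0.5]
width: 0.0006
```

```bash
python3 -c "
from h import *
s=snap('scene','s6')
for n in('s6',):
    a=cv2.cvtColor(cv2.imread('pics/s6.png'),40).astype(int);m=((a[...,0]<8)|(a[...,0]>172))&(a[...,1]>90)&(a[...,2]>40);m=m[195:235,375:405];print(m.sum(),np.argwhere(m).mean(0)+[195,375])
"
```

```text
10 [217.8 384.4]
```

Contact came at reported z≈0.031 and the latch then let go (force dropped to zero, and the red has left its old place). Next I'll rise, open the fingers and go over the left lid tab.

Call:
arm_command:
  steps:
    - {"travel": [0,0,-1],"turn": 0}
    - {"travel": [0,0,-2],"turn": 0}
    - {"travel": [0,-0.2,-3],"turn": 0}
    - {"travel": [0.3,-0.9,-3],"turn": 0}
    - {"travel": [0.56,-1.77,-3],"turn": 0}
    - {"travel": [0.56,-1.77,-3],"turn": 0}
    - {"travel": [0.56,-1.77,-3],"turn": 0}
    - {"travel": [0.56,-1.77,-3],"turn": 0}
    - {"travel": [0.56,-1.77,-3],"turn": 0}
  hand: 48

```text
clock: 7.95
tool_pos: [0.4713, 0.2617, 0.1347]
tool_rot: [-0.002, 0.997, -0.072, 0.004]
contact_force: [-0.3, 0.3, -0.2]
width: 0.048
```

```bash
python3 -c "
from h import *
snap('scene','s7');snap('top','t7');go([.4717,.2636,.09],-.149);p=get_obs()['tool_pos']
cv2.imwrite('pics/c7.png',np.hstack([cv2.resize(cv2.imread('pics/s7.png')[120:270,340:500],(427,400)),cv2.resize(cv2.imread('pics/t7.png')[200:320,150:270],(373,373))[:,:] if 0 else cv2.resize(cv2.imread('pics/t7.png')[200:320,150:262],(373,400))]))
print([(proj('scene',[p[0],p[1],p[2]+d])-[340,120])*2.667 for d in(-.008,.018,.04)])
print([(proj('top',[p[0],p[1],p[2]+d])-[150,200])*3.33 for d in(-.008,.018,.04)])
"
```

```text
travel [-0.01 -0.03  1.12] turn 0.06 dist 45
[array([223.72293679, 155.00098204]), array([228.59826609, 129.26895295]), array([232.85288625, 106.81303194])]
[array([110.53475939, 193.22284124]), array([ 97.48972927, 188.49786502]), array([ 85.91557626, 184.30564796])]
```

View pics/c7.png

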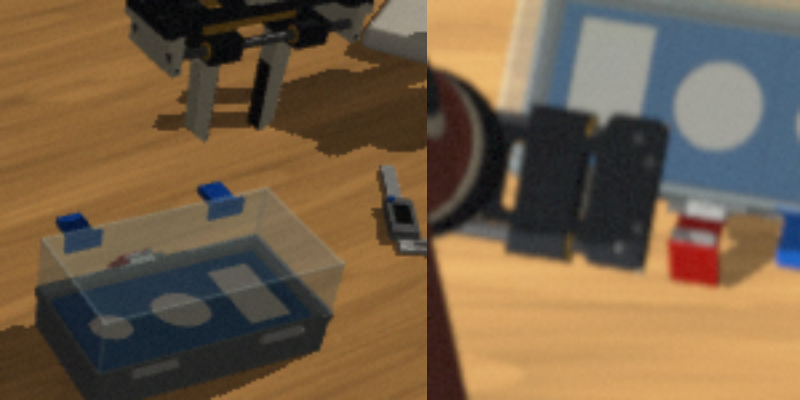

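Latch is now open (red face seen at (695,255), gone from the scene view). The fingertips at (200,138) and (260,128) confirm tip height ≈ reported z + 17 mm. I'll go down astride the lid tab and pinch.

Call:
arm_command:
  steps:
    - {"travel": [0,-0.03,0.6],"turn": 0}
    - {"travel": [0,-0.03,1.2],"turn": 0}
    - {"travel": [0,-0.03,1.6],"turn": 0}
    - {"travel": [0,-0.03,1.84],"turn": 0}
    - {"travel": [0,-0.03,1.84],"turn": 0}

```text
clock: 8.55
tool_pos: [0.4715, 0.2629, 0.0602]
tool_rot: [-0.002, 0.997, -0.072, 0.003]
contact_force: [0.4, -0.4, 0.1]
width: 0.0478
```

Call:
arm_command:
  steps:
    - {"travel": [0,0,0],"turn": 0}
    - {"travel": [0,0,0],"turn": 0}
    - {"travel": [0,0,0],"turn": 0}
    - {"travel": [0,0,0],"turn": 0}
    - {"travel": [0,0,0],"turn": 0}
  hand: 0
  grip_force: 25

```text
clock: 9.05
tool_pos: [0.4721, 0.2639, 0.061]
tool_rot: [-0.003, 0.997, -0.072, 0.004]
contact_force: [0.6, 1.0, 1.3]
width: 0.0239
```

Call:
arm_command:
  steps:
    - {"travel": [0.1,-0.25,-0.25]}
    - {"travel": [0.23,0,-0.49],"turn": 0}

```text
invalid input
```

Call:
arm_command:
  steps:
    - {"travel": [0.1,0,-0.25],"turn": 0}
    - {"travel": [0.23,0,-0.49],"turn": 0}
    - {"travel": [0.37,0,-0.72],"turn": 0}
    - {"travel": [0.52,0,-0.95],"turn": 0}
    - {"travel": [0.7,0,-1.16],"turn": 0}
    - {"travel": [0.88,0,-1.36],"turn": 0}
    - {"travel": [1.08,0,-1.54],"turn": 0}
    - {"travel": [1.3,0,-1.7],"turn": 0}

```text
clock: 9.85
tool_pos: [0.5233, 0.2563, 0.1295]
tool_rot: [-0.003, 0.997, -0.072, 0.003]
contact_force: [2.8, 4.2, -7.3]
width: 0.0237
```

```bash
python3 -c "
from h import *
snap('scene','s8');p0=np.array([.4721,.2639,.061]);d=[.0052,.0021]
for X,dz in((1.77,1.98),(2.27,2.19),(2.79,2.32),(3.33,2.37),(3.88,2.34)): go([*(p0[:2]+CX*X*.04),p0[2]+dz*.04],-.149)"
```

```text
travel [ 0.43  0.   -0.23] turn 0.05 dist 20
travel [ 0.93  0.01 -0.44] turn 0.05 dist 41
travel [ 1.45  0.01 -0.56] turn 0.05 dist 62
travel [ 1.99  0.01 -0.61] turn 0.05 dist 83
travel [ 2.54  0.01 -0.57] turn 0.05 dist 104
```

Call:
arm_command:
  steps:
    - {"travel": [0.21,0,-0.12],"turn": 0}
    - {"travel": [0.43,0,-0.23],"turn": 0}
    - {"travel": [0.68,0,-0.34],"turn": 0}
    - {"travel": [0.93,0,-0.44],"turn": 0}
    - {"travel": [1.2,0,-0.51],"turn": 0}
    - {"travel": [1.45,0,-0.56],"turn": 0}
    - {"travel": [1.72,0,-0.6],"turn": 0}
    - {"travel": [1.99,0,-0.61],"turn": 0}
    - {"travel": [2.26,0,-0.6],"turn": 0}
    - {"travel": [2.54,0,-0.57],"turn": 0}

```text
clock: 10.9
tool_pos: [0.6265, 0.2413, 0.155]
tool_rot: [-0.003, 0.997, -0.072, 0.005]
contact_force: [-0.8, 2.4, -0.8]
width: 0.0234
```

```bash
python3 -c "
from h import *
cv2.imwrite('pics/c9.png',cv2.resize(cv2.cvtColor(snap('scene','s9'),4)[100:280,330:530],(600,540)))"
```

```text
(no output)
```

View pics/c9.png

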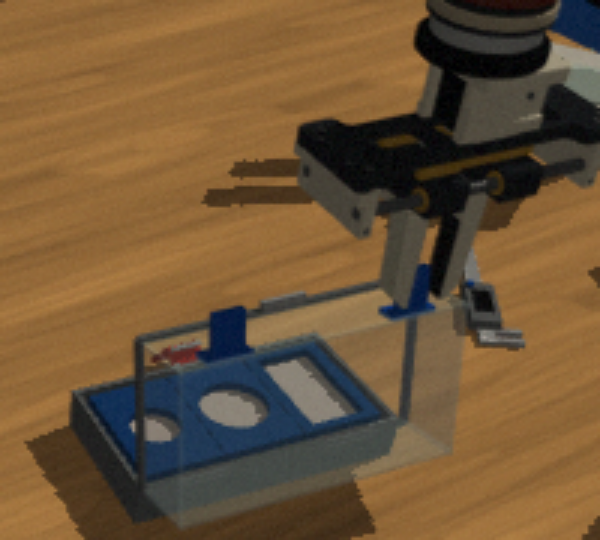

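The lid stands at about 1.35 rad with the tab held (410,290). I'll release it so it falls back, then rise clear.

Call:
arm_command:
  steps:
    - {"travel": [0.2,0,0],"turn": 0}
    - {"travel": [0.4,0,0.05],"turn": 0}
    - {"travel": [0.4,0,0.05],"turn": 0}
    - {"travel": [0.4,0,0.05],"turn": 0}
    - {"travel": [0.4,0,0.05],"turn": 0}
    - {"travel": [0.4,0,0.05],"turn": 0}
    - {"travel": [0.4,0,-0.6],"turn": 0}
    - {"travel": [0.4,0,-1.6],"turn": 0}
    - {"travel": [0,0,-2.2],"turn": 0}
    - {"travel": [-1,0,-2.2],"turn": 0}
  hand: 60

```text
clock: 11.95
tool_pos: [0.5924, 0.2456, 0.2463]
tool_rot: [-0.005, 0.997, -0.075, 0.012]
contact_force: [-0.3, 0.5, 0.2]
width: 0.0603
```

```bash
python3 -c "
from h import *
snap('scene','s10');snap('top','t10')
cv2.imwrite('pics/c10.png',np.hstack([cv2.resize(cv2.imread('pics/s10.png')[60:280,330:550],(400,400)),cv2.resize(cv2.imread('pics/t10.png')[130:310,130:310],(400,400))]))
yaw=.588
go([.48,-.04,.2],yaw);go([.444,-.076,.1],yaw)
"
```

```text
travel [-1.51  7.51  0.99] turn -8.35 dist 309
travel [-2.29  8.55  3.48] turn -8.35 dist 380
```

View pics/c10.png

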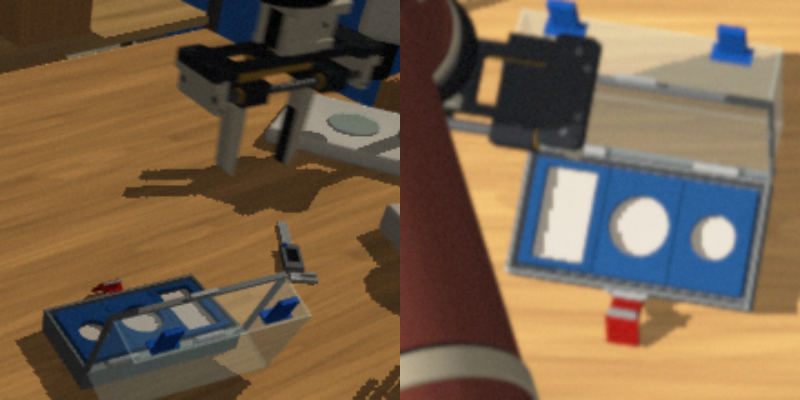

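Lid is fully back and the recesses are clear. Next is the silver loupe.

Call:
arm_command:
  steps:
    - {"travel": [-0.2,1,0.1],"turn": -1}
    - {"travel": [-0.5,2,0.3],"turn": -2.3}
    - {"travel": [-0.8,3.1,0.5],"turn": -3.6}
    - {"travel": [-1.1,4.2,0.8],"turn": -5}
    - {"travel": [-1.4,5.3,1.2],"turn": -6.3}
    - {"travel": [-1.7,6.4,1.7],"turn": -7.5}
    - {"travel": [-2.0,7.5,2.3],"turn": -8.35}
    - {"travel": [-2.29,8.3,3],"turn": -8.35}
    - {"travel": [-2.29,8.55,3.48],"turn": -8.35}
    - {"travel": [-2.29,8.55,3.48],"turn": -8.35}
  hand: 48

```text
clock: 13.05
tool_pos: [0.4417, -0.0783, 0.0982]
tool_rot: [-0.003, 0.958, 0.288, 0.002]
contact_force: [-0.5, 0.7, 0.1]
width: 0.0479
```

```bash
python3 -c "
from h import *
np.set_printoptions(precision=4,suppress=True)
go([.444,-.0762,-.006],.588)
a=cv2.cvtColor(cv2.imread('pics/t10.png'),40).astype(int)
m=np.zeros((480,640),np.uint8);w=((a[...,1]<60)&(a[...,2]>130))[195:262,185:296];m[195:262,185:296]=w
n,l,st,c=cv2.connectedComponentsWithStats(m)
for i in range(1,n):
  if st[i,4]>100: print(st[i],c[i],ray('top',*c[i],.028)[:2])
"
```

```text
travel [0.06 0.   2.61] turn -0.05 dist 104
[212 195  84  23 436] [255.1927 202.6812] [0.5932 0.1494]
[191 205  28  44 909] [204.3883 226.2893] [0.5445 0.2493]
[225 218  26  27 550] [237.5873 231.5273] [0.5346 0.1828]
[262 227  19  20 308] [270.9545 236.737 ] [0.5248 0.1161]
```

Call:
arm_command:
  steps:
    - {"travel": [0.06,0,0.8],"turn": 0}
    - {"travel": [0.06,0,1.6],"turn": 0}
    - {"travel": [0.06,0,2.2],"turn": 0}
    - {"travel": [0.06,0,2.45],"turn": 0}
    - {"travel": [0.06,0,2.6],"turn": 0}
    - {"travel": [0.06,0,2.6],"turn": 0}

```text
clock: 13.65
tool_pos: [0.4448, -0.0756, -0.0054]
tool_rot: [-0.003, 0.958, 0.288, 0.002]
contact_force: [-0.5, -0.2, 0.7]
width: 0.048
```

Call:
arm_command:
  steps:
    - {"travel": [0,0,0],"turn": 0}
    - {"travel": [0,0,0],"turn": 0}
    - {"travel": [0,0,0],"turn": 0}
    - {"travel": [0,0,0],"turn": 0}
    - {"travel": [0,0,0],"turn": 0}
    - {"travel": [0,0,0],"turn": 0}
  hand: 0
  grip_force: 20

```text
clock: 14.25
tool_pos: [0.4453, -0.0757, -0.0048]
tool_rot: [-0.003, 0.958, 0.288, 0.003]
contact_force: [-0.4, 0.1, 5.5]
width: 0.0248
```

Call:
arm_command:
  steps:
    - {"travel": [0,0,-0.4],"turn": 0}
    - {"travel": [0,0,-1.2],"turn": 0}
    - {"travel": [0,0,-2.2],"turn": 0}
    - {"travel": [0,0,-2.5],"turn": 0}
    - {"travel": [0,0,-2.5],"turn": 0}

```text
clock: 14.75
tool_pos: [0.4461, -0.0768, 0.0969]
tool_rot: [-0.002, 0.958, 0.288, 0.005]
contact_force: [-0.7, 0.2, -0.6]
width: 0.0251
```

```bash
python3 -c "
from h import *
go([.5443,.250,.08],-.149)
snap('scene','s11');p=get_obs()['tool_pos'];u=proj('scene',p).astype(int);print(get_obs()['width'])
cv2.imwrite('pics/c11.png',cv2.resize(cv2.imread('pics/s11.png')[u[1]-70:u[1]+50,u[0]-80:u[0]+80],(640,480)))"
```

```text
travel [ 6.55 -5.46  0.5 ] turn 8.4 dist 342
0.02527568461468395
```

View pics/c11.png

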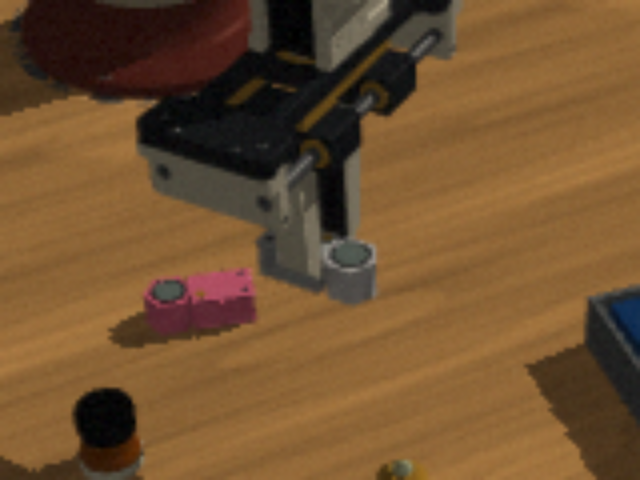

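Picture: loupe held level at (320,270), with the fingertips near its underside. I'll carry it over and lower it while watching the force.

Call:
arm_command:
  steps:
    - {"travel": [0.5,-0.4,-0.3],"turn": 1}
    - {"travel": [1.2,-1,-0.4],"turn": 2.4}
    - {"travel": [2,-1.6,-0.4],"turn": 3.8}
    - {"travel": [2.8,-2.3,-0.4],"turn": 5.2}
    - {"travel": [3.6,-3,-0.4],"turn": 6.6}
    - {"travel": [4.4,-3.7,-0.4],"turn": 8}
    - {"travel": [5.2,-4.4,-0.3],"turn": 8.4}
    - {"travel": [5.9,-5,0],"turn": 8.4}
    - {"travel": [6.4,-5.4,0.3],"turn": 8.4}
    - {"travel": [6.55,-5.46,0.5],"turn": 8.4}

```text
clock: 15.8
tool_pos: [0.5413, 0.2541, 0.0752]
tool_rot: [-0.004, 0.997, -0.071, 0.0]
contact_force: [-0.3, -0.1, -0.8]
width: 0.025
```

Call:
arm_command:
  steps:
    - {"travel": [0,0,0],"turn": 0}
    - {"travel": [0,0,0],"turn": 0}

```text
clock: 16.0
tool_pos: [0.5401, 0.2521, 0.0738]
tool_rot: [-0.002, 0.997, -0.072, -0.001]
contact_force: [0.3, 0.6, -1.1]
width: 0.0249
```

```bash
python3 -c "
from h import *
go([.5443,.250,.024],-.149);print(get_obs()['tool_pos'])"
```

```text
travel [0.11 0.04 1.24] turn 0.05 dist 50
[0.54013987 0.25214339 0.07379802]
```

Call:
arm_command:
  steps:
    - {"travel": [0.13,0.04,0.4],"turn": 0}
    - {"travel": [0.13,0.04,0.8],"turn": 0}
    - {"travel": [0.13,0.04,1.0],"turn": 0}
    - {"travel": [0.13,0.04,1.1],"turn": 0}
    - {"travel": [0.13,0.04,1.2],"turn": 0}
    - {"travel": [0.13,0.04,1.2],"turn": 0}

```text
clock: 16.6
tool_pos: [0.545, 0.2498, 0.0257]
tool_rot: [-0.002, 0.997, -0.072, -0.001]
contact_force: [-0.4, 0.5, -0.7]
width: 0.0248
```

Call:
arm_command:
  steps:
    - {"travel": [0,0,0.03],"turn": 0}
    - {"travel": [0,0,0.06],"turn": 0}
    - {"travel": [0,0,0.06],"turn": 0}

```text
clock: 16.9
tool_pos: [0.5451, 0.2499, 0.0235]
tool_rot: [-0.002, 0.997, -0.072, -0.001]
contact_force: [0.1, -0.3, 0.6]
width: 0.0248
```

Near the floor. Release and rise.

Call:
arm_command:
  steps:
    - {"travel": [0,0,0],"turn": 0}
    - {"travel": [0,0,0],"turn": 0}
    - {"travel": [0,0,0],"turn": 0}
    - {"travel": [0,0,-0.2],"turn": 0}
    - {"travel": [0,0,-0.8],"turn": 0}
    - {"travel": [0,0,-1.6],"turn": 0}
    - {"travel": [0,0,-2.6],"turn": 0}
    - {"travel": [0,0,-3.2],"turn": 0}
  hand: 38

```text
clock: 17.7
tool_pos: [0.5467, 0.2498, 0.1553]
tool_rot: [-0.004, 0.997, -0.072, 0.001]
contact_force: [0.4, 0.1, 0.9]
width: 0.038
```

```bash
python3 -c "
from h import *
go([.5,.0,.15],-.149);go([.4245,-.311,.10],-.149)"
```

```text
travel [-0.26  6.35  0.08] turn 0.05 dist 254
travel [-1.01 14.32  1.28] turn 0.05 dist 577
```

Call:
arm_command:
  steps:
    - {"travel": [-0.05,1,0],"turn": 0}
    - {"travel": [-0.1,2.2,0],"turn": 0}
    - {"travel": [-0.15,3.4,0],"turn": 0}
    - {"travel": [-0.2,4.6,0],"turn": 0}
    - {"travel": [-0.26,5.8,0.1],"turn": 0}
    - {"travel": [-0.3,7,0.1],"turn": 0}
    - {"travel": [-0.4,8.2,0.2],"turn": 0}
    - {"travel": [-0.5,9.4,0.2],"turn": 0}
    - {"travel": [-0.6,10.6,0.3],"turn": 0}
    - {"travel": [-0.7,11.8,0.4],"turn": 0}
  hand: 40

```text
clock: 18.7
tool_pos: [0.4508, -0.2151, 0.1366]
tool_rot: [-0.003, 0.997, -0.072, 0.002]
contact_force: [0.9, 0.1, 0.5]
width: 0.04
```

```bash
python3 -c "
from h import *
np.set_printoptions(precision=4,suppress=True)
go([.4245,-.311,.075],-.149)
im=snap('top','t12');snap('scene','s12')
a=cv2.cvtColor(cv2.imread('pics/t12.png'),40).astype(int)
m=np.zeros((480,640),np.uint8);w=((a[...,1]<60)&(a[...,2]>130))[195:262,185:296];m[195:262,185:296]=w
# black loupe/brass check and loupe in nest
for n,z in(('loupe_center',.039),('black_loupe_center',.011),('brass_dop_center',.031)):
  for d in find_in(n,'top')[:3]:
    b=np.array(d['bbox'])*[640,480,640,480];print(n,round(d['p'],2),b.round(1),ray('top',b[0],b[1],z)[:2])
"
```

```text
travel [-0.31  2.48  1.52] turn 0.05 dist 117
loupe_center 0.96 [201.3 227.2  20.3  31.6] [0.541  0.2527]
loupe_center 0.69 [383.2 338.6  33.5  21. ] [ 0.3289 -0.1048]
black_loupe_center 0.85 [368.1 165.6  34.8  19.5] [ 0.6753 -0.0769]
brass_dop_center 0.69 [372.9 227.4  15.4  23.4] [ 0.545  -0.0855]
```

Call:
arm_command:
  steps:
    - {"travel": [-0.1,0.9,0.3],"turn": 0}
    - {"travel": [-0.2,1.8,0.8],"turn": 0}
    - {"travel": [-0.3,2.48,1.4],"turn": 0}
    - {"travel": [-0.3,2.48,1.5],"turn": 0}
    - {"travel": [-0.3,2.48,1.5],"turn": 0}

```text
clock: 19.45
tool_pos: [0.4258, -0.3065, 0.0747]
tool_rot: [-0.005, 0.997, -0.071, 0.001]
contact_force: [-0.4, 0.9, -0.4]
width: 0.0402
```

```bash
python3 -c "
from h import *
go([.4245,-.311,.010],-.149)"
```

```text
travel [-0.02  0.13  1.62] turn 0.07 dist 65
```

Call:
arm_command:
  steps:
    - {"travel": [-0.02,0.1,0.3],"turn": 0}
    - {"travel": [-0.02,0.1,0.8],"turn": 0}
    - {"travel": [-0.02,0.1,1.3],"turn": 0}
    - {"travel": [-0.02,0.1,1.62],"turn": 0}
    - {"travel": [-0.02,0.1,1.62],"turn": 0}

```text
clock: 19.95
tool_pos: [0.4246, -0.3077, 0.0086]
tool_rot: [-0.006, 0.998, -0.07, -0.0]
contact_force: [-1.8, -0.1, 0.6]
width: 0.0397
```

Call:
arm_command:
  steps:
    - {"travel": [0,0,0],"turn": 0}
    - {"travel": [0,0,0],"turn": 0}
    - {"travel": [0,0,0],"turn": 0}
    - {"travel": [0,0,0],"turn": 0}
    - {"travel": [0,0,0],"turn": 0}
    - {"travel": [0,0,0],"turn": 0}
  hand: 0
  grip_force: 20

```text
clock: 20.55
tool_pos: [0.425, -0.3081, 0.0092]
tool_rot: [-0.006, 0.998, -0.07, 0.0]
contact_force: [-0.2, -0.0, 2.5]
width: 0.0153
```

Call:
arm_command:
  steps:
    - {"travel": [0,0,-0.4],"turn": 0}
    - {"travel": [0,0,-1.2],"turn": 0}
    - {"travel": [0,0,-2.2],"turn": 0}
    - {"travel": [0.3,-1,-2.6],"turn": 0}
    - {"travel": [0.5,-2.1,-2.6],"turn": 0}
    - {"travel": [0.6,-3.2,-2.6],"turn": 0}
    - {"travel": [0.7,-4.3,-2.6],"turn": 0}
    - {"travel": [0.8,-5.5,-2.6],"turn": 0}
    - {"travel": [0.9,-6.6,-2.6],"turn": 0}
    - {"travel": [0.9,-7.7,-2.6],"turn": 0}

```text
clock: 21.55
tool_pos: [0.5037, -0.0075, 0.1166]
tool_rot: [-0.006, 0.998, -0.07, 0.0]
contact_force: [0.9, -0.5, -1.9]
width: 0.015
```

```bash
python3 -c "
from h import *
go([.5247,.1165,.1],-.149);go([.5247,.1165,.04],-.149)"
```

```text
travel [ 0.09 -3.14  0.45] turn 0.1 dist 127
travel [ 0.09 -3.12  1.95] turn 0.1 dist 147
```

Call:
arm_command:
  steps:
    - {"travel": [0.09,-1,0],"turn": 0}
    - {"travel": [0.09,-2,0],"turn": 0}
    - {"travel": [0.09,-2.8,0],"turn": 0}
    - {"travel": [0.09,-3.13,0.3],"turn": 0}
    - {"travel": [0.09,-3.13,0.7],"turn": 0}
    - {"travel": [0.09,-3.13,0.7],"turn": 0}
    - {"travel": [0.09,-3.13,0.7],"turn": 0}

```text
clock: 22.25
tool_pos: [0.5242, 0.1143, 0.0893]
tool_rot: [-0.005, 0.997, -0.071, -0.0]
contact_force: [0.3, 0.1, -0.5]
width: 0.015
```

```bash
python3 -c "
from h import *
go([.5247,.1165,.038],-.149);s=snap('scene','s13')
u=proj('scene',[.5247,.1165,.06]).astype(int)
cv2.imwrite('pics/c13.png',cv2.resize(cv2.imread('pics/s13.png')[u[1]-60:u[1]+60,u[0]-70:u[0]+90],(640,480)))"
```

```text
travel [ 0.01 -0.04  1.28] turn 0.08 dist 51
```

View pics/c13.png

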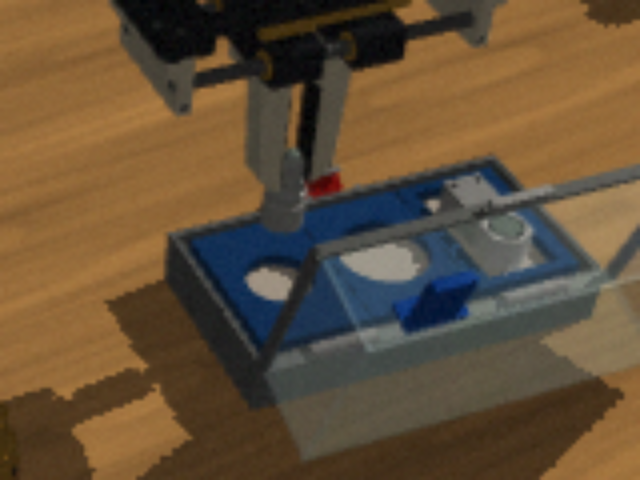

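The small dop hangs upright between the fingers (283,200), and the loupe lies in the long recess (490,225). Lowering now.

Call:
arm_command:
  steps:
    - {"travel": [0.01,-0.04,0.4],"turn": 0}
    - {"travel": [0.01,-0.04,0.8],"turn": 0}
    - {"travel": [0.01,-0.04,1.0],"turn": 0}
    - {"travel": [0.01,-0.04,1.12],"turn": 0}
    - {"travel": [0.01,-0.04,1.24],"turn": 0}
    - {"travel": [0.01,-0.04,1.3],"turn": 0}
    - {"travel": [0.01,-0.04,1.3],"turn": 0}

```text
clock: 23.0
tool_pos: [0.5256, 0.1166, 0.0381]
tool_rot: [-0.005, 0.997, -0.071, 0.0]
contact_force: [-0.5, 0.4, -1.4]
width: 0.0151
```

Call:
arm_command:
  steps:
    - {"travel": [0,0,0.02],"turn": 0}
    - {"travel": [0,0,0.04],"turn": 0}
    - {"travel": [0,0,0.04],"turn": 0}

```text
clock: 23.3
tool_pos: [0.5262, 0.1166, 0.0372]
tool_rot: [-0.005, 0.997, -0.071, 0.001]
contact_force: [-0.4, -0.7, 3.6]
width: 0.015
```

On the floor (3.6 N). Release and go up, then on to the big dop.

Call:
arm_command:
  steps:
    - {"travel": [0,0,0],"turn": 0}
    - {"travel": [0,0,0],"turn": 0}
    - {"travel": [0,0,0],"turn": 0}
    - {"travel": [0,0,-0.3],"turn": 0}
    - {"travel": [0,0,-1],"turn": 0}
    - {"travel": [0,0,-1.8],"turn": 0}
    - {"travel": [0,0.3,-2.6],"turn": 0}
    - {"travel": [0,1.2,-2.8],"turn": 0}
    - {"travel": [0.1,2.3,-2.8],"turn": 0}
    - {"travel": [0.2,3.4,-2.8],"turn": 0}
  hand: 30

```text
clock: 24.3
tool_pos: [0.5147, -0.0213, 0.1492]
tool_rot: [-0.006, 0.997, -0.07, 0.002]
contact_force: [0.4, -1.2, 0.1]
width: 0.0299
```

```bash
python3 -c "
from h import *
go([.553,-.328,.12],-.149);go([.553,-.328,.09],-.149)"
```

```text
travel [2.02 7.47 0.65] turn 0.09 dist 310
travel [2.02 7.47 1.4 ] turn 0.09 dist 315
```

Call:
arm_command:
  steps:
    - {"travel": [0.3,1.1,0.1],"turn": 0}
    - {"travel": [0.6,2.2,0.2],"turn": 0}
    - {"travel": [0.9,3.3,0.4],"turn": 0}
    - {"travel": [1.2,4.4,0.6],"turn": 0}
    - {"travel": [1.5,5.5,0.8],"turn": 0}
    - {"travel": [1.8,6.6,1.1],"turn": 0}
    - {"travel": [2.0,7.47,1.3],"turn": 0}
    - {"travel": [2.0,7.47,1.4],"turn": 0}
    - {"travel": [2.0,7.47,1.4],"turn": 0}
    - {"travel": [2.0,7.47,1.4],"turn": 0}
  hand: 50

```text
clock: 25.3
tool_pos: [0.5529, -0.3256, 0.0906]
tool_rot: [-0.006, 0.998, -0.069, 0.002]
contact_force: [0.3, -0.3, 1.2]
width: 0.05
```

```bash
python3 -c "
from h import *
go([.552,-.328,.017],-.149)
snap('top','t14');print(get_obs()['tool_pos'])
for n,z in(('loupe_center',.039),('small_dop_center',.053)):
  for d in find_in(n,'top')[:4]:
    b=np.array(d['bbox'])*[640,480,640,480];print(n,round(d['p'],2),b.round(1),ray('top',b[0],b[1],z)[:2])
"
```

```text
travel [-0.02  0.09  1.84] turn 0.12 dist 74
[ 0.55321781 -0.32539119  0.09082434]
loupe_center 0.87 [203.1 226.1  18.1  31.8] [0.54327276 0.24922712]
loupe_center 0.34 [237.7 231.7  42.   55.8] [0.53273505 0.18061206]
```

Call:
arm_command:
  steps:
    - {"travel": [-0.02,0.06,0.5],"turn": 0}
    - {"travel": [-0.02,0.06,1.0],"turn": 0}
    - {"travel": [-0.02,0.06,1.5],"turn": 0}
    - {"travel": [-0.02,0.06,1.84],"turn": 0}
    - {"travel": [-0.02,0.06,1.84],"turn": 0}

```text
clock: 25.95
tool_pos: [0.5516, -0.3255, 0.0156]
tool_rot: [-0.007, 0.998, -0.068, 0.001]
contact_force: [-0.5, 0.1, 0.7]
width: 0.0501
```

Call:
arm_command:
  steps:
    - {"travel": [0,0,0],"turn": 0}
    - {"travel": [0,0,0],"turn": 0}
    - {"travel": [0,0,0],"turn": 0}
    - {"travel": [0,0,0],"turn": 0}
    - {"travel": [0,0,0],"turn": 0}
    - {"travel": [0,0,0],"turn": 0}
  hand: 0
  grip_force: 25

```text
clock: 26.55
tool_pos: [0.5522, -0.3263, 0.0165]
tool_rot: [-0.006, 0.998, -0.069, 0.002]
contact_force: [-0.4, -0.3, 4.1]
width: 0.0253
```

Call:
arm_command:
  steps:
    - {"travel": [0,0,-0.4],"turn": 0}
    - {"travel": [0,0,-1.2],"turn": 0}
    - {"travel": [0,0,-2.2],"turn": 0}
    - {"travel": [-0.3,-1,-3.0],"turn": 0}
    - {"travel": [-0.6,-2,-3.2],"turn": 0}
    - {"travel": [-0.9,-3.1,-3.2],"turn": 0}
    - {"travel": [-1.2,-4.2,-3.2],"turn": 0}
    - {"travel": [-1.5,-5.3,-3.2],"turn": 0}
    - {"travel": [-1.8,-6.4,-3.2],"turn": 0}
    - {"travel": [-2.1,-7.5,-3.2],"turn": 0}

```text
clock: 27.55
tool_pos: [0.508, -0.0172, 0.1477]
tool_rot: [-0.006, 0.998, -0.069, 0.001]
contact_force: [0.3, -0.1, -1.5]
width: 0.0251
```

```bash
python3 -c "
from h import *
go([.5346,.1832,.14],-.149);print(get_obs()['width'])"
```

```text
travel [-0.03 -5.05  0.26] turn 0.14 dist 202
0.025148342578861272
```

Call:
arm_command:
  steps:
    - {"travel": [-0.03,-1.1,0],"turn": 0}
    - {"travel": [-0.03,-2.2,0],"turn": 0}
    - {"travel": [-0.03,-3.3,0],"turn": 0}
    - {"travel": [-0.03,-4.4,0.1],"turn": 0}
    - {"travel": [-0.03,-5.05,0.4],"turn": 0.14}
    - {"travel": [-0.03,-5.05,1],"turn": 0.14}
    - {"travel": [-0.03,-5.05,1.2],"turn": 0.14}
    - {"travel": [-0.03,-5.05,1.2],"turn": 0.14}

```text
clock: 28.35
tool_pos: [0.5328, 0.1823, 0.1006]
tool_rot: [-0.005, 0.997, -0.075, -0.001]
contact_force: [-0.8, -0.6, -1.4]
width: 0.0251
```

```bash
python3 -c "
from h import *
go([.5346,.1832,.0455],-.149)"
```

```text
travel [ 0.05 -0.02  1.38] turn -0.01 dist 55
```

Call:
arm_command:
  steps:
    - {"travel": [0.05,-0.02,0.4],"turn": 0}
    - {"travel": [0.05,-0.02,0.8],"turn": 0}
    - {"travel": [0.05,-0.02,1.1],"turn": 0}
    - {"travel": [0.05,-0.02,1.25],"turn": 0}
    - {"travel": [0.05,-0.02,1.35],"turn": 0}
    - {"travel": [0.05,-0.02,1.4],"turn": 0}
    - {"travel": [0.05,-0.02,1.4],"turn": 0}

```text
clock: 29.05
tool_pos: [0.5352, 0.1834, 0.045]
tool_rot: [-0.005, 0.997, -0.075, -0.001]
contact_force: [0.3, 0.6, -2.0]
width: 0.0252
```

Call:
arm_command:
  steps:
    - {"travel": [0,0,0.01],"turn": 0}
    - {"travel": [0,0,0.02],"turn": 0}

```text
clock: 29.25
tool_pos: [0.5356, 0.1835, 0.0446]
tool_rot: [-0.005, 0.997, -0.075, -0.0]
contact_force: [-0.1, -0.2, 0.1]
width: 0.025
```

Nearly on the floor. Release, rise, and back off for a check.

Call:
arm_command:
  steps:
    - {"travel": [0,0,0],"turn": 0}
    - {"travel": [0,0,0],"turn": 0}
    - {"travel": [0,0,0],"turn": 0}
    - {"travel": [0,0,-0.3],"turn": 0}
    - {"travel": [0,0,-1],"turn": 0}
    - {"travel": [0,0,-1.8],"turn": 0}
    - {"travel": [0,0,-2.6],"turn": 0}
    - {"travel": [0,1.1,-2.8],"turn": 0}
    - {"travel": [0,2.2,-2.8],"turn": 0}
    - {"travel": [0,3.3,-2.8],"turn": 0}
  hand: 38

```text
clock: 30.25
tool_pos: [0.516, 0.0506, 0.1568]
tool_rot: [-0.006, 0.997, -0.075, 0.001]
contact_force: [0.8, 0.1, -0.5]
width: 0.0382
```

Call:
arm_command:
  steps:
    - {"travel": [0,1.1,0],"turn": 0}
    - {"travel": [0,2.2,0],"turn": 0}
    - {"travel": [0,3.3,0],"turn": 0}
    - {"travel": [0,4.4,0],"turn": 0}
    - {"travel": [0,4.4,0],"turn": 0}

```text
clock: 30.75
tool_pos: [0.4882, -0.1321, 0.156]
tool_rot: [-0.003, 0.997, -0.081, 0.002]
contact_force: [0.3, 0.4, 0.4]
width: 0.0382
```

```bash
python3 -c "
from h import *
snap('scene','s15');snap('top','t15')
cv2.imwrite('pics/c15.png',np.hstack([cv2.resize(cv2.imread('pics/s15.png')[180:290,340:480],(458,360)),cv2.resize(cv2.imread('pics/t15.png')[160:280,175:289],(342,360))]))
for n,z in(('loupe_center',.039),('small_dop_center',.053),('big_dop_center',.059),('black_loupe_center',.011),('brass_dop_center',.031)):
 for c in('top','scene'):
  for d in find_in(n,c)[:3]:
    b=np.array(d['bbox'])*[640,480,640,480];print(n,c,round(d['p'],2),b.round(1),ray(c,b[0],b[1],z)[:2].round(4))
for n,X in(('big',[.5346,.1832]),('small',[.5247,.1165])): print(n,proj('top',[*X,.056]))
"
```

```text
loupe_center top 0.95 [203.3 225.4  20.2  32.7] [0.5447 0.2489]
loupe_center top 0.52 [372.  336.   13.5  12.9] [ 0.3336 -0.0835]
loupe_center top 0.22 [271.7 237.3  45.3  50.1] [0.5223 0.1133]
loupe_center scene 0.82 [260.2 231.2  27.2  15.7] [ 0.3669 -0.1114]
loupe_center scene 0.44 [427.5 222.4  16.9  13.9] [0.5254 0.2467]
small_dop_center top 0.61 [520.6 315.   17.1  10.2] [ 0.3767 -0.3635]
small_dop_center top 0.59 [270.8 237.   14.    8.6] [0.5209 0.1136]
small_dop_center scene 0.72 [148.8 282.3  10.4  24.6] [ 0.4234 -0.3704]
small_dop_center scene 0.43 [382.5 235.9  11.6  23.4] [0.5278 0.1141]
big_dop_center top 0.85 [236.5 227.6  17.2  23.4] [0.5378 0.1797]
big_dop_center top 0.73 [238.5 232.9  45.3  55.7] [0.5275 0.1756]
big_dop_center top 0.31 [228.5 275.8  15.9  24.4] [0.4446 0.1919]
big_dop_center scene 0.46 [408.1 223.2  15.9  10. ] [0.5245 0.1867]
black_loupe_center top 0.59 [366.8 167.1  30.4  15. ] [ 0.6723 -0.0742]
black_loupe_center scene 0.72 [344.9 329.3  32.6  25.1] [ 0.6795 -0.075 ]
brass_dop_center scene 0.66 [307.5 286.6  18.9  33.3] [ 0.5646 -0.0941]
big [234.90332231 229.48787112]
small [269.14679609 234.87192995]
```

View pics/c15.png

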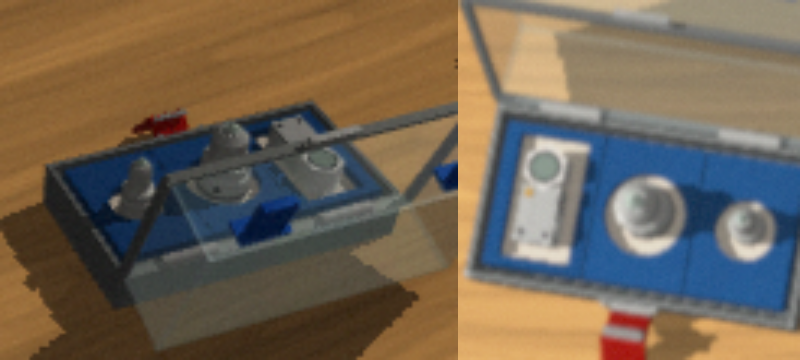

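All three parts stand or lie in their recesses and the lid is open: loupe at (545,205), big dop at (645,210), small dop at (745,230) in the right half. The brass dop and black loupe haven't moved, and the robot is clear. Handing in.

```bash
python3 -c "
from plant import *
print(sign_off())"
```

```text
the job is handed in; nothing more can be done
None
```

The job is handed in at about 31 s of the 104 s. The latch is flipped, the lid lies right back, and the large steel dop, small steel dop and silver loupe are each in their own recess. Sign-off gives no verdict, so this rests on my own last checks.

**What the last checks showed:**
- **Recesses:** in the final pictures both dops stand upright and the loupe lies flat. By the top camera, all three centres are within about 5 mm of their recess centres (limit 14 mm).
- **Left alone:** the brass dop and black loupe are where they were, within the few mm the measurements vary by. The pink look-alikes were not touched.
- **Robot:** it stood clear of everything at hand-in.

**What disagreed or failed:**
- **First latch press:** it stopped just short of the tab, because the fingertips were about 17 mm above the reported tool height, not 8 mm below it. I corrected this by touch and by camera, the second press flipped the latch, and I used the corrected height from then on.
- **Scene-camera detections:** for the large dop and the loupe they were looser, 10–19 mm off in the recess. I trusted the top camera and the pictures over them.
- **Brass dop:** the last top-camera search did not report it. The scene camera put it within about 3 mm of where it first saw it.

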